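# Screw the oil can's top round until its spout faces away from the handle

### The arm

A 6-joint arm with a two-finger parallel gripper is mounted at the origin on a cart in front of the work surface, level with it; the furniture and walls round the work are solid. World frame = base frame: x ahead of the robot, y to its left, z up, the work surface at z = 0. Lengths are in mm, angles in rad, forces in N, time in s.
With the tool pointing down it reaches from about 250 to 775 mm from the base axis. Payload 4 kg.
Tool frame: the origin (TCP) lies at the very end of the fingers, on their centre line; the grasp point (between the pads) lies 19 mm behind it; z points along the fingers, y is the line along which they close (so a half turn about z gives the same grasp; the last joint's range is limited). The gripper opens to 85 mm and grips with 20 to 120 N. Pads are 22 mm wide; open, the fingers measure 114 mm over their backs; the gripper's body (76 mm by 85 mm) begins 54 mm behind the grasp point. The pads swing forward as they close: fully open they stand 13 mm farther back than shut.
Start: joints at [-1.34, 0.087, 1.371, -0, 1.684, -0.103], TCP at [180.197, -519.66, 231.341] pointing down, gripper open.
Joint ranges: [-3.1, 3.1], [-0.76, 2.03], [0.27, 2.55], [-1.08, 4.22], [0.17, 2.65], [-2.57, 2.57]. Speed limits (rad/s): [2.79, 2.79, 3.14, 3.14, 3.14, 3.14].

### API

Orientations are given as a unit quaternion [w, x, y, z].
In Python, from plant import telemetry, imaging, arm gives the robot as it stands.
- The arm moves only by the shell command python3 -m jog 'ROWS' [FORCE]. ROWS is JSON, a list of rows, each a list of 7 numbers: the turn, a rotation vector about the world's x, y, z in units of 30 degrees (1.0 is 30 degrees), then the shift along the world's x, y, z in units of 0.025 m (1.0 is 0.025 m), then the gripper command: -1 is shut, 1 is fully open, values between are in proportion. In form: [[rx, ry, rz, dx, dy, dz, gripper], ...]. A call has 1 to 12 rows; each row shifts and turns the commanded pose from where the row before left it; what a row does not reach is not made up. A row lasts 1/10 s, in which the tool goes at most 50 mm and 8.59 degrees, less where a joint would pass 70% of its speed; a pose out of reach is approached as far as the arm can. A call with a number of a shift or a turn outside -1 to 1 is refused whole. A call with a gripper value outside its range is refused whole. The fingers move at their own pace and stop on an object; FORCE is the grip in N (left out, the last holds). Time passes only in rows, so rows that do not move let the fingers close. It gives the time, the measured TCP pose, the force, the opening and the grip force at its end, in the units of the state.
- telemetry.state(): the state, without advancing time (a new reading comes with each control period).
- imaging.snapshot(name): name is "scene" or "top"; returns a dict with "image" (400x640x3 uint8, red, green, blue), "intrinsics" (3x3 intrinsics, pixels), "position" and "attitude" of the camera in the world. Camera axes: x right, y down, z forward; pixel columns grow to the right and rows downward; lengths in mm; the calibration is good to about 2 mm. A picture is of the moment at which its call begins. There is no depth.
- arm.finish_job(): hands the job in; it is judged then, once.
The state is a dict: "t": time; "joints": joint angles; "joint_vel": joint speeds; "effort": joint torques, N m; "position": TCP position; "tcp_rot": TCP orientation; "wrist_force": force on the tool from outside, world axes, zero at the start; "torque": the same for the moment, N m; "width": opening from 0.0 (shut) to 1.0 (fully open); "gripper_force": force on a finger pad.
Only numpy, scipy, OpenCV 4.12 (cv2) and the standard library are available. Lean on these libraries where they do the work, as an engineer would, in place of code of your own. Each camera call takes 0.05 s, during which the arm holds its last target. There are 200 camera calls.

### The job

Two steel oil cans stand beside the hob. Screw the top of the taller one clockwise (seen from above) until its spout points straight away from the can's handle, then let go. Leave the shorter can's top as it is.

Things in the scene. Friction and masses are not known exactly. Their poses are not given: they have to be found in the camera images.
- tall_can: The taller oil can: steel cylinder 76 mm across on an 82 mm rubber foot that holds it fast; 199 mm high with its top. Origin: centre of its underside, z up. Its black D-shaped side handle lies on the -x side of its own frame, 70 mm out, up to 110 mm high; when the job is done the spout points along the can's +x.
- tall_top (a joint): Angle (rad) of the taller can's screw-on top about the can's vertical axis, growing clockwise seen from above. 0: spout straight away from the handle. Starts between -1.3 and -0.6. There is no stop at 0 (it runs from -2.2 to 1.6); it sinks 6 mm per clockwise turn and stays where it is left (friction torque 0.06 N m).
- tall_grip (a point): On the can's axis, in the steel thumb bar on its top (40 mm long, 14 wide, 40 high), 15 mm below the bar's top, 25 mm above the collar (48 mm across) below it; 184 mm above the worktop. x axis: along the bar towards the spout, turning with the top; z up; the broad faces to grip look along y. The spout, a 12 mm tube in line with the bar, ends 84 mm from the axis, 7 mm below this point.
- short_spout (a point): Mouth of the spout on the shorter can's top, which is not to be turned. The shorter can has the same form, is 144 mm high in all, and stands 15 to 40 cm to the left or right of the taller one, its spout in any of many directions.

How it is judged:
By the outcome, as a careful person would: the job done as asked, in the order asked, and still so for the second after the job is handed in, with the robot touching nothing.
It also fails if it takes over 29 s, if anything falls off the work surface, if the arm or the gripper's body presses on something with over 40 N, if the wrist force passes 120 N, or if a joint passes its speed limit or range.

## Working session

There is one attempt and no reset: what is moved stays moved. The work goes in short steps, Python scripts to look and compute and a shell command to move; the robot and the scene stay as the last step left them, time stands still between calls to the robot, and variables do not carry over. Pictures are saved under pics/ and viewed, at most 10 in all, crops included, and the job is handed in when it is done.

```bash
mkdir -p pics
python3 - <<'E'
from plant import telemetry, imaging
import cv2, numpy as np, pickle
d={}
for n in("scene","top"):
    s=imaging.snapshot(n); d[n]=s; cv2.imwrite(f"pics/{n}0.png",s["image"][:,:,::-1])
    print(n,np.round(s["intrinsics"],1).tolist(),s["position"],s["attitude"])
pickle.dump(d,open("s0.pkl","wb")); print(telemetry.state())
E
```

```text
scene [[465.4, 0.0, 317.9], [0.0, 465.4, 197.5], [0.0, 0.0, 1.0]] [103.67488385 634.30466762 589.06133229] [ 0.12552253 -0.21148886  0.84282179 -0.47871493]
top [[416.1, 0.0, 320.7], [0.0, 416.1, 196.3], [0.0, 0.0, 1.0]] [389.35852519 -20.12719141 961.82014654] [ 0.03235526 -0.70506479  0.70697546 -0.04497204]
{'t': 0.1, 'joints': array([-1.34009848e+00,  8.79064901e-02,  1.37214182e+00,  1.33575844e-05,
        1.68362538e+00, -1.03117645e-01]), 'joint_vel': array([-5.15275664e-04, -1.11415290e-03, -5.35105244e-03, -6.69499102e-04,
        5.72334930e-07,  1.44968845e-04]), 'effort': array([ 2.69630327e-03, -3.53014076e+01, -3.14218211e+01,  3.32069339e-05,
        7.96143810e-03,  7.20427835e-06]), 'position': array([ 180.09107215, -519.18660099,  230.22268178]), 'tcp_rot': array([-1.03882635e-03,  9.86102551e-01,  1.66134513e-01, -5.97062385e-05]), 'wrist_force': array([ 1.04462405, -0.33972249, -0.04713048]), 'torque': array([ 0.00051884, -0.02676702,  0.01634178]), 'gripper_force': 0.0, 'width': 0.9993892042844951}
```

View pics/scene0.png

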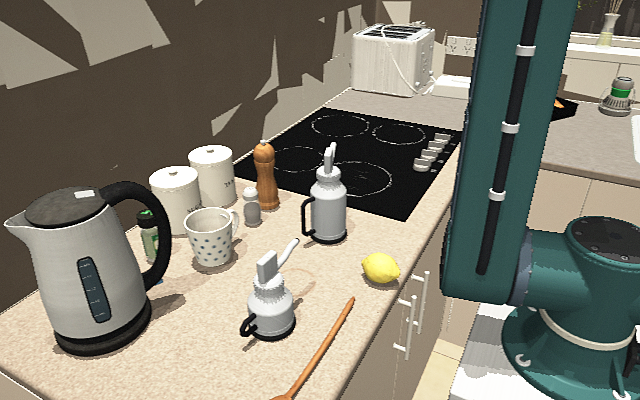

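View pics/top0.png

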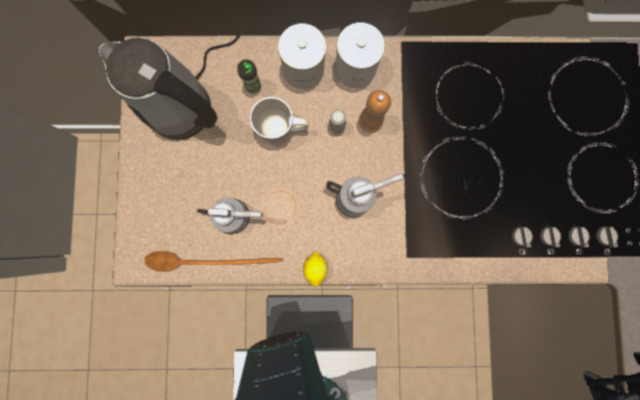

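The scene view shows the taller can around (326,205), with its bar top near (329,150), and the shorter can at (271,300). In the top view the tall can is at (357,195), its handle at (333,187) and its spout tip at (402,177). The short can is at (229,214). I'll zoom in on both.

Run:
```python
import cv2,pickle,numpy as np
d=pickle.load(open("s0.pkl","rb"))
a=d["top"]["image"][160:230,310:420,::-1]; b=d["scene"]["image"][135:250,290:360,::-1]
a=cv2.resize(a,(770,490),interpolation=cv2.INTER_CUBIC);b=cv2.resize(b,(350,575),interpolation=cv2.INTER_CUBIC)
cv2.imwrite("pics/a.png",a);cv2.imwrite("pics/b.png",b)
```

```text
(no output)
```

View pics/a.png

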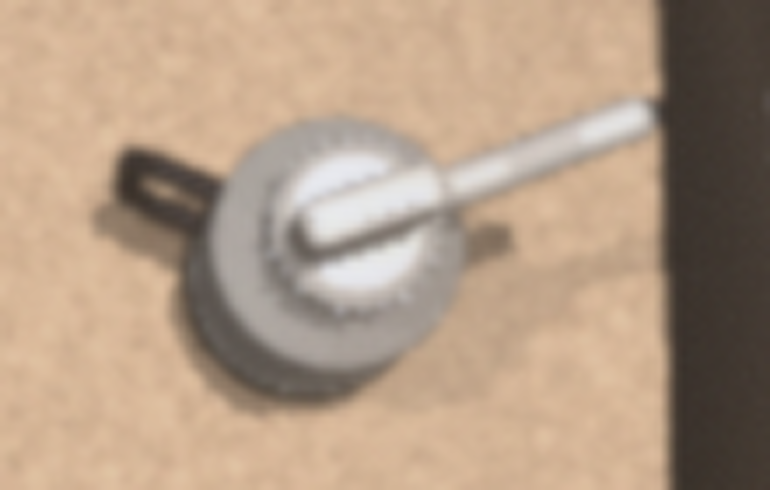

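View pics/b.png

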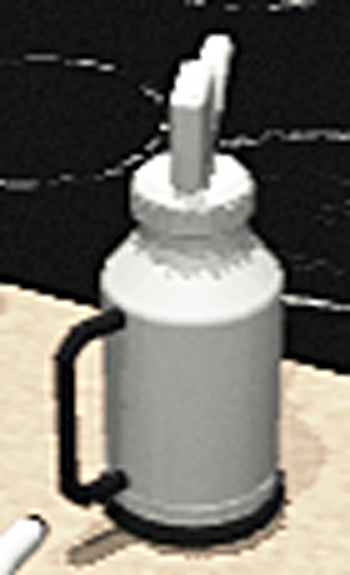

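Top crop (7x, origin 310,160): shoulder circle centred (339,245), bar top from (305,228) to (440,185), spout tip (650,110), and handle outer top corner (133,163). Scene crop (5x, origin 290,135): bar top (192,82), spout tip (220,42), and handle outer corners (68,347) at the top and (72,490) at the bottom.

```bash
cat > h.py <<'E'
import numpy as np
from scipy.spatial.transform import Rotation as R
def ray(s,uv):
    q=s["attitude"]; r=R.from_quat([q[1],q[2],q[3],q[0]]).as_matrix()
    v=r@np.linalg.inv(s["intrinsics"])@[uv[0],uv[1],1]; return np.array(s["position"]),v/np.linalg.norm(v)
def plane(s,uv,z):
    p,v=ray(s,uv); return p+v*(z-p[2])/v[2]
def tri(s1,u1,s2,u2):
    p,v=ray(s1,u1);q,w=ray(s2,u2)
    t=np.linalg.lstsq(np.c_[v,-w],q-p,rcond=None)[0]
    a,b=p+t[0]*v,q+t[1]*w; return (a+b)/2,np.linalg.norm(a-b)
E
python3 - <<'E'
import pickle; from h import *
np.set_printoptions(precision=1,suppress=True)
d=pickle.load(open("s0.pkl","rb"));T,S=d["top"],d["scene"]
A=lambda u,v:((u+.5)/7-.5+310,(v+.5)/7-.5+160)
B=lambda u,v:((u+.5)/5-.5+290,(v+.5)/5-.5+135)
print("spout",tri(T,A(645,112),S,B(220,42)))
print("bar",tri(T,A(372,206),S,B(197,80)))
print("barnear",tri(T,A(308,228),S,B(190,90)))
print("handle top",tri(T,A(133,163),S,B(68,347)))
print("handle bot",tri(T,A(125,192),S,B(72,490)))
print("shoulder",tri(T,A(339,245),S,B(193,290)))
print("collar",tri(T,A(352,233),S,B(193,185)))
c=plane(T,A(339,245),125);k=plane(T,A(352,233),159);b=plane(T,A(372,206),199)
h=plane(T,A(133,163),106);s1,s2=plane(T,A(308,228),199),plane(T,A(440,183),199);sp=plane(T,A(645,112),177)
print("axis est",c,k,b,"h",h,"tip",sp,np.linalg.norm((h-k)[:2]),np.linalg.norm((sp-k)[:2]))
ang=lambda v:np.degrees(np.arctan2(v[1],v[0]))
print("handle dir away",ang(k-h),ang(b-h),ang(c-h),"spout",ang(sp-k),ang(sp-b),ang(s2-s1))
E
```

```text
spout (array([ 515.4, -188.9,  179.3]), np.float64(0.9620001643450985))
bar (array([ 486.9, -111.5,  199.4]), np.float64(0.5616924311343269))
barnear (array([480.7, -94. , 203.7]), np.float64(0.9296272977899912))
handle top (array([513.2, -51.7, 100.6]), np.float64(2.0583173423655605))
handle bot (array([513.6, -51.8,  30.4]), np.float64(1.6524336772120956))
shoulder (array([ 488.2, -112.9,  102.4]), np.float64(2.0670980336046947))
collar (array([ 486.5, -110.8,  153. ]), np.float64(3.4795131888597637))
axis est [ 484.7 -110.8  125. ] [ 484.2 -110.8  159. ] [ 486.7 -111.7  199. ] h [511.5 -52.  106. ] tip [ 515.3 -189.6  177. ] 64.86035527583297 84.64847293041643
handle dir away -114.87788263034014 -112.57418375756802 -114.45045951129693 spout -68.46045926938034 -69.81567949112397 -71.23163660978855
```

Both views agree. The axis is near (486,-111), the bar top at z≈199, the spout heading at -69.5° and the target heading at about -114.3°. That means about 45° clockwise. The tool needs to yaw +91.4° before the grasp.

```bash
python3 -m jog '[[0,0,0.25,0.68,0.9,0.1,1],[0,0,0.25,0.68,0.9,0.1,1],[0,0,0.25,0.68,0.9,0.1,1],[0,0,0.25,0.68,0.9,0.1,1],[0,0,0.25,0.68,0.9,0.1,1],[0,0,0.25,0.68,0.9,0.1,1],[0,0,0.25,0.68,0.9,0.1,1],[0,0,0.25,0.68,0.9,0.1,1],[0,0,0.25,0.68,0.9,0.1,1],[0,0,0.25,0.68,0.9,0.1,1],[0,0,0.25,0.68,0.9,0.1,1],[0,0,0.25,0.68,0.9,0.1,1]]' 40
cat > st.py <<'E'
from plant import telemetry
from scipy.spatial.transform import Rotation as R
import numpy as np
s=telemetry.state();q=s["tcp_rot"];m=R.from_quat([q[1],q[2],q[3],q[0]]).as_matrix()
print(round(s["t"],2),np.round(s["position"],1),"xdir",round(np.degrees(np.arctan2(m[1,0],m[0,0])),1),"z",np.round(m[:,2],3),"q",np.round(s["joints"],2),"F",np.round(s["wrist_force"],1),"T",np.round(s["torque"],2),"w",round(s["width"],3),s["gripper_force"])
E
python3 st.py
```

```text
t: 1.3
position: [384.6, -248.5, 260.9]
tcp_rot: [-0.0, 0.578, 0.816, 0.0]
wrist_force: [0.5, -0.1, -0.2]
width: 1.0
gripper_force: 0.0
1.3 [ 384.6 -248.5  260.9] xdir 109.4 z [-0.001  0.001 -1.   ] q [-0.7  -0.12  1.52  0.    1.75 -1.04] F [ 0.5 -0.1 -0.2] T [-0.04 -0.03 -0.01] w 1.0 0.0
```

```bash
python3 -m jog '[[0,0,0.04,0.68,0.92,0,1],[0,0,0,0.68,0.92,0,1],[0,0,0,0.68,0.92,0,1],[0,0,0,0.68,0.92,0,1],[0,0,0,0.68,0.92,0,1],[0,0,0,0.68,0.92,0,1],[0,0,0,0,0,0,1],[0,0,0,0,0,0,1]]'
python3 st.py
python3 - <<'E'
from plant import imaging
import cv2
s=imaging.snapshot("scene")["image"][70:270,230:430,::-1]
cv2.imwrite("pics/c.png",cv2.resize(s,(600,600),interpolation=cv2.INTER_CUBIC))
E
```

```text
t: 2.1
position: [486.0, -111.3, 260.7]
tcp_rot: [-0.001, 0.571, 0.821, -0.0]
wrist_force: [-0.6, -0.5, 0.6]
width: 0.996
gripper_force: 0.0
2.1 [ 486.  -111.3  260.7] xdir 110.4 z [-0.002 -0.    -1.   ] q [-0.34 -0.03  1.43 -0.    1.74 -0.69] F [-0.6 -0.5  0.6] T [-0.04 -0.01 -0.03] w 0.996 0.0
```

View pics/c.png

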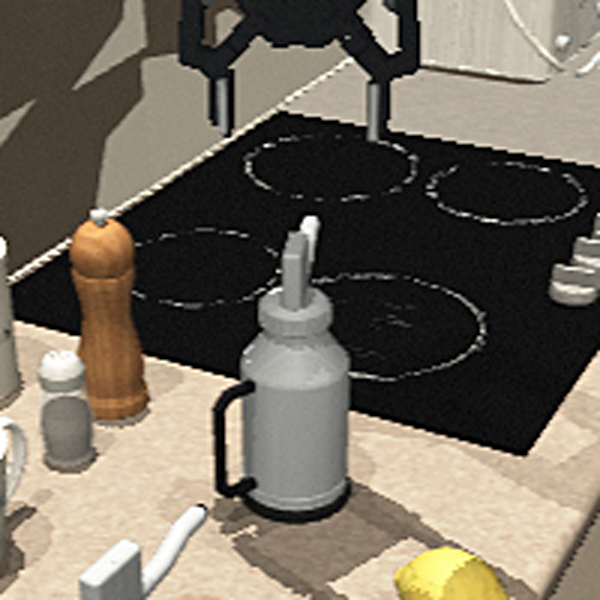

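The open fingers straddle the bar: the pads are at crop columns 222 and 376 and the bar is at 297. I'll descend and close.

```bash
python3 -m jog '[[0,0,0,0,0,-0.94,1],[0,0,0,0,0,-0.94,1],[0,0,0,0,0,-0.94,1],[0,0,0,0,0,-0.94,1],[0,0,0,0,0,0,1],[0,0,0,0,0,0,-1],[0,0,0,0,0,0,-1],[0,0,0,0,0,0,-1],[0,0,0,0,0,0,-1],[0,0,0,0,0,0,-1],[0,0,0,0,0,0,-1],[0,0,0,0,0,0,-1]]' 40
python3 st.py
```

```text
t: 3.35
position: [487.9, -111.3, 168.6]
tcp_rot: [0.002, 0.571, 0.821, 0.002]
wrist_force: [5.0, 1.9, 2.1]
width: 0.154
gripper_force: 44.7
3.35 [ 487.9 -111.3  168.6] xdir 110.4 z [ 0.005  0.    -1.   ] q [-0.34 -0.01  1.59  0.    1.55 -0.69] F [5.  1.9 2.1] T [ 0.33 -0.77 -0.02] w 0.154 44.66102421283722
```

```bash
python3 -m jog '[[0,0,-0.12,0.06,0,0,-1],[0,0,-0.15,0,0,0,-1],[0,0,-0.15,0,0,-0.01,-1],[0,0,-0.15,0,0,0,-1],[0,0,-0.15,0,0,-0.01,-1],[0,0,-0.15,0,0,0,-1],[0,0,-0.15,0,0,-0.01,-1],[0,0,-0.15,0,0,0,-1],[0,0,-0.15,0,0,0,-1],[0,0,-0.15,0,0,0,-1],[0,0,0,0,0,0,-1],[0,0,0,0,0,0,-1]]' 40
python3 st.py
```

```text
t: 4.55
position: [488.2, -111.1, 167.7]
tcp_rot: [0.0, 0.837, 0.547, 0.001]
wrist_force: [0.8, 2.7, 5.8]
width: 0.158
gripper_force: 45.2
4.55 [ 488.2 -111.1  167.7] xdir 66.3 z [ 0.002  0.001 -1.   ] q [-0.34 -0.    1.59  0.    1.55  0.07] F [0.8 2.7 5.8] T [ 0.62 -0.11 -0.01] w 0.158 45.23091673851013
```

```bash
python3 -m jog '[[0,0,0,0,0,0,1],[0,0,0,0,0,0,1],[0,0,0,0,0,0,1],[0,0,0,0,0,0,1],[0,0,0,0,0,0,1],[0,0,0,0,0,0.6,1],[0,0,0,0,0,1,1],[0,0,0,0,0,1,1],[0,0,0,0,0,1,1],[0,0,0,0,0,1,1],[0,0,0,-1,-0.3,0,1],[0,0,0,-1,-0.6,0,1]]'
python3 -m jog '[[0,0,0,-0.8,-1,0,1],[0,0,0,-0.8,-1,0,1],[0,0,0,-0.8,-1,0,1],[0,0,0,-0.8,-1,0,1],[0,0,0,-0.8,-1,0,1],[0,0,0,-0.5,-1,0,1],[0,0,0,-0.5,-1,0,1],[0,0,0,-0.5,-1,0,1],[0,0,0,0,-1,0,1],[0,0,0,0,-1,0,1],[0,0,0,0,0,0,1],[0,0,0,0,0,0,1]]'
python3 - <<'E'
from plant import imaging
import cv2,pickle
d={n:imaging.snapshot(n) for n in("top","scene")}
pickle.dump(d,open("s1.pkl","wb"))
a=d["top"]["image"][160:230,310:420,::-1]; b=d["scene"]["image"][135:250,290:360,::-1]
cv2.imwrite("pics/a1.png",cv2.resize(a,(770,490),interpolation=cv2.INTER_CUBIC));cv2.imwrite("pics/b1.png",cv2.resize(b,(350,575),interpolation=cv2.INTER_CUBIC))
E
```

```text
t: 5.75
position: [437.7, -134.0, 282.6]
tcp_rot: [0.001, 0.837, 0.547, 0.001]
wrist_force: [0.3, -0.4, -0.9]
width: 1.002
gripper_force: 0.0
t: 6.95
position: [299.9, -384.1, 281.1]
tcp_rot: [-0.001, 0.838, 0.546, 0.0]
wrist_force: [0.1, 0.1, 0.1]
width: 0.999
gripper_force: 0.0
```

View pics/a1.png

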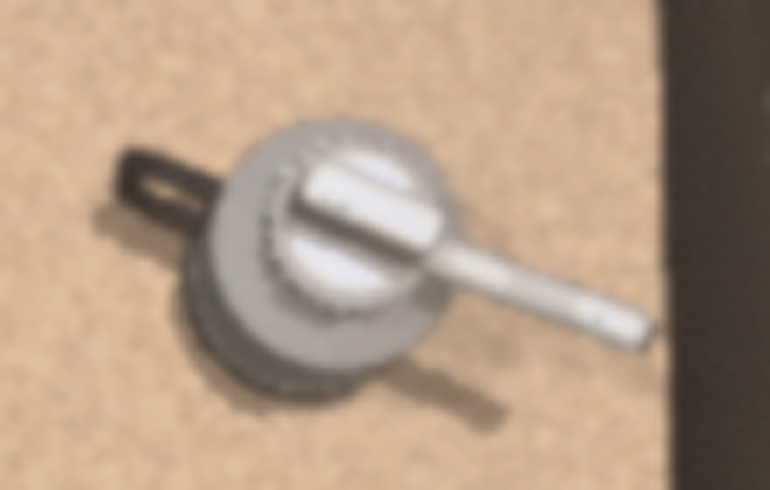

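View pics/b1.png

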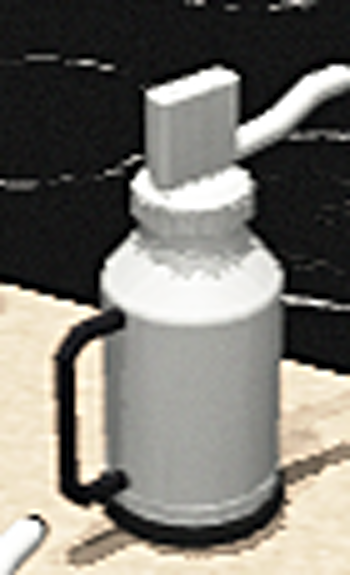

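After the turn, the top crop shows the spout running from (450,255) to (645,330), and the bar's upper edge from (330,165) to (445,208). Both slope about 20.5–21°. The handle's upper rail, from (130,150) to (220,182), slopes about 20°. A quick numeric check follows.

Run:
```python
import pickle,cv2; from h import *
d=pickle.load(open("s1.pkl","rb"));T=d["top"]
A=lambda u,v:((u+.5)/7-.5+310,(v+.5)/7-.5+160)
ang=lambda v:np.degrees(np.arctan2(v[1],v[0]))
a=cv2.imread("pics/a1.png").max(2)
# upper edge of the dark handle rail, column by column
us=np.arange(145,206,3); e=[]
for u in us:
    c=a[120:260,u].astype(float); e.append(120+np.argmin(np.gradient(cv2.GaussianBlur(c,(0,0),3).ravel() if False else c)[:75]))
k,b=np.polyfit(us,e,1); print(e)
print("handle rail",ang((plane(T,A(205,k*205+b),110)-plane(T,A(145,k*145+b),110))[:2]))
hc=plane(T,A(133,163),106);tip=plane(T,A(645,332),176);ax=plane(T,A(371,207),199)
print("axis",ax,"handle->axis",ang(ax-hc),"handle->tip",ang(tip-hc),"axis->tip",ang(tip-ax))
```

```text
[np.int64(150), np.int64(150), np.int64(150), np.int64(150), np.int64(150), np.int64(150), np.int64(157), np.int64(157), np.int64(157), np.int64(157), np.int64(157), np.int64(163), np.int64(164), np.int64(164), np.int64(164), np.int64(164), np.int64(170), np.int64(170), np.int64(171), np.int64(171), np.int64(171)]
handle rail -112.9949427844192
axis [ 486.40179275 -111.43885793  199.        ] handle->axis -112.88411272637845 handle->tip -112.51795563430444 axis->tip -112.23326261117492
```

The handle and spout directions agree to within about 1°. The robot is clear of everything and the short can hasn't been touched, so I'm handing the job in.

```bash
python3 -c "
from plant import arm; print(arm.finish_job())"
```

```text
the job is handed in; nothing more can be done
None
```

I screwed the taller can's top about 44° clockwise, so its spout now points straight away from the handle (within about 1° by the cameras), then let go and handed the job in at about 7 s; the shorter can was not touched.

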